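Change over the argon blow-down taps

ROBOT

A 6-joint arm with a two-finger parallel gripper is mounted at the origin on a cart in front of the work surface, level with it; the furniture and walls round the work are solid. World frame = base frame: x ahead of the robot, y to its left, z up, the work surface at z = 0. Lengths are in m, angles in rad, forces in N, time in s.
With the tool pointing down it reaches from about 0.25 to 0.725 m from the base axis. Payload 4 kg.
Tool frame: the origin (TCP) lies midway between the tips of the shut fingers; the grasp point (between the pads) lies pinch_z behind it (pinch_z is the distance from the TCP to the grasp point, in m); z points along the fingers, y is the direction in which the jaws open and shut (so a half turn about z gives the same grasp; the last joint's range is limited). The gripper opens to 85 mm and grips with 20 to 120 N. Pads are 22 mm wide; open, the fingers measure 114 mm over their backs; the gripper's body (76 mm by 85 mm) begins 54 mm behind the grasp point. The pads swing forward as they close: fully open they stand 13 mm farther back than shut.
Start: joints at [1.301, 0.241, 0.005, 1.335, 0, 1.571], TCP at [0.133, 0.482, 0.231] pointing down, gripper open.
Joint ranges: [-2.72, 2.72], [-1.05, 1.87], [-1.09, 1.28], [-1.99, 2.15], [-1.42, 1.44], [-3.14, 3.14]. Speed limits (rad/s): [2.79, 2.79, 3.14, 3.14, 3.14, 3.14].

INTERFACE

Orientations are given as a unit quaternion [x, y, z, w].
In Python, from workcell import * gives the robot as it stands.
- The arm moves only by the tool move_arm, never from a script. Its argument "motion" is a list of rows, each a list of 3 entries, a list of its own where there are three numbers: the finger opening in mm, from 0 to 85.4, then the shift along the tool's x, y, z in units of 50 mm (1.0 is 50 mm), then the turn about the tool's z in units of 6 degrees (1.0 is 6 degrees). In form: [[claw, [dx, dy, dz], roll], ...]. A call has exactly 10 rows; each row is the pose to reach, as a shift and turn from the pose commanded when the call began, along the tool's axes at that moment; what a row does not reach only later rows make up. A row lasts 1/10 s, in which the tool goes at most 50 mm and 8.59 degrees, less where a joint would pass 70% of its speed; a pose out of reach is approached as far as the arm can. A call with a gripper value outside its range is refused whole. The fingers move at their own pace and stop on an object; the grip force is fixed at half the most. Time passes only in rows, so rows that repeat a pose let the fingers close, or fill a call up. It gives the time, the measured TCP pose, the force and the opening at its end, in the units of the state.
- get_obs(): the state, without advancing time (a new reading comes with each control period).
- camera(name): name is "scene" or "top" or "wrist"; returns a dict with "color" (384x512x3 uint8, red, green, blue), "fx", "fy", "cx", "cy" (pixels), "rvec" (rotation vector, rad) and "tvec" (3), from world to camera coordinates, as OpenCV has them; the wrist camera has in their place "mount" (4x4, takes a point from camera to tool coordinates, whose origin is the TCP and whose axes are the flange's). Camera axes: x right, y down, z forward; pixel columns grow to the right and rows downward; lengths in m; the calibration is good to about 2 mm. The wrist camera is an equidistant fisheye: a pixel r from the principal point sees the ray r / f radians off the axis. A picture is of the moment at which its call begins: read the wrist's pose just before it. There is no depth.
- job_done(): hands the job in, once; it reports no verdict.
The state is a dict: "clock": time; "joint_pos": joint angles; "joint_vel": joint speeds; "tau": joint torques, N m; "eef_pos": TCP position; "tool_rot": TCP orientation; "ft_force": force on the tool from outside, world axes, zero at the start; "ft_torque": the same for the moment, N m; "grip_width": finger opening in m.
Only numpy, scipy, OpenCV 4.12 (cv2) and the standard library are available. Lean on these libraries where they do the work, as an engineer would, in place of code of your own. Each camera call takes 0.05 s, during which the arm holds its last target.

TASK

Three argon blow-down taps with yellow levers stand on the bench; one has been left open over a capped container. Find it and shut it fully first; only then open the tap whose nozzle is over the open beaker, half way, so that its lever stands at 45 degrees between shut (across the pipe) and open (along the pipe). Keep the remaining tap shut, and leave the beaker, the vial and the bottle standing where they are.

Things in the scene. Friction and masses are not known exactly. Their poses are not given: they have to be found in the camera images.
- tap_a_lever (a joint): opening angle of this tap's lever in rad: 0 = fully shut (stop), 0.785 = half open, 1.571 = fully open (stop); it grows as the lever turns counter-clockwise seen from above. The lever stays where it is left (friction about 0.1 N m, so 2 N at the grip); no spring.
- tap_a_axis (a point): point on the lever's vertical turning axis at lever mid-height, 156 mm above the table. Frame of the tap: x along the pipe away from the nozzle, y left of that, z up. Shut, the lever points along -y (across the pipe); open, along +x (along the pipe, away from the nozzle). The tap is bolted down; brass valve body 26 mm wide, up to 138 mm high; white index disc of radius 24 mm with marks at shut, half, open.
- tap_a_tip (a point): point mid-width and mid-height in this tap's lever, 60 mm from its axis; moves with it. The yellow plastic grip is 16 mm wide, 12 mm high (150 to 162 mm above the table) and reaches 26 to 80 mm from the axis; below it nothing is higher than the pipe's top at 131 mm.
- tap_a_nozzle (a point): lower end of this tap's down-turned brass nozzle, 85 mm from the lever axis along the tap's -x, 92 mm above the table; a vessel stands below it on the base plate (200 x 84 x 8 mm). The pipe is 11 mm thick, its axis 125 mm up, from 90 mm on the nozzle side to 51 mm on the other side of the lever axis.
- tap_b_lever (a joint): opening angle of this tap's lever in rad: 0 = fully shut (stop), 0.785 = half open, 1.571 = fully open (stop); it grows as the lever turns counter-clockwise seen from above. The lever stays where it is left (friction about 0.1 N m, so 2 N at the grip); no spring.
- tap_b_axis (a point): point on the lever's vertical turning axis at lever mid-height, 156 mm above the table. Frame of the tap: x along the pipe away from the nozzle, y left of that, z up. Shut, the lever points along -y (across the pipe); open, along +x (along the pipe, away from the nozzle). The tap is bolted down; brass valve body 26 mm wide, up to 138 mm high; white index disc of radius 24 mm with marks at shut, half, open.
- tap_b_tip (a point): point mid-width and mid-height in this tap's lever, 60 mm from its axis; moves with it. The yellow plastic grip is 16 mm wide, 12 mm high (150 to 162 mm above the table) and reaches 26 to 80 mm from the axis; below it nothing is higher than the pipe's top at 131 mm.
- tap_b_nozzle (a point): lower end of this tap's down-turned brass nozzle, 85 mm from the lever axis along the tap's -x, 92 mm above the table; a vessel stands below it on the base plate (200 x 84 x 8 mm). The pipe is 11 mm thick, its axis 125 mm up, from 90 mm on the nozzle side to 51 mm on the other side of the lever axis.
- tap_c_lever (a joint): opening angle of this tap's lever in rad: 0 = fully shut (stop), 0.785 = half open, 1.571 = fully open (stop); it grows as the lever turns counter-clockwise seen from above. The lever stays where it is left (friction about 0.1 N m, so 2 N at the grip); no spring.
- tap_c_axis (a point): point on the lever's vertical turning axis at lever mid-height, 156 mm above the table. Frame of the tap: x along the pipe away from the nozzle, y left of that, z up. Shut, the lever points along -y (across the pipe); open, along +x (along the pipe, away from the nozzle). The tap is bolted down; brass valve body 26 mm wide, up to 138 mm high; white index disc of radius 24 mm with marks at shut, half, open.
- tap_c_tip (a point): point mid-width and mid-height in this tap's lever, 60 mm from its axis; moves with it. The yellow plastic grip is 16 mm wide, 12 mm high (150 to 162 mm above the table) and reaches 26 to 80 mm from the axis; below it nothing is higher than the pipe's top at 131 mm.
- tap_c_nozzle (a point): lower end of this tap's down-turned brass nozzle, 85 mm from the lever axis along the tap's -x, 92 mm above the table; a vessel stands below it on the base plate (200 x 84 x 8 mm). The pipe is 11 mm thick, its axis 125 mm up, from 90 mm on the nozzle side to 51 mm on the other side of the lever axis.
- beaker_center (a point): centre (35 mm above its foot) of the open clear beaker, 57 mm wide, 70 mm high, the only open vessel below a nozzle; stands upright, loose, on the base plate below one of the nozzles.
- brown_vial_center (a point): centre (30 mm above its foot) of the capped brown vial with black cap, 27 mm wide, 60 mm high; stands loose below one of the nozzles.
- blue_cap_bottle_center (a point): centre (35 mm above its foot) of the white bottle with blue cap, 38 mm wide, 70 mm high; stands loose below one of the nozzles.
- gas_control: fixed grey and black gas control box on feet, 162 x 162 mm, 257 mm high, origin at the table; it stands near the robot between the places where taps may stand: pass over or round it. Behind the taps stand a black computer (about 0.35 m high, from x = 0.50) and an orange-rimmed tray (about 0.33 m high, from x = 0.6, right): swing between taps with the arm drawn in and high.
There are look-alikes about, which are no part of the job. What is shaped like the part that bears brown_vial_center but pink or red is not meant.

How it is judged:
On the way, in this order (a step that is already met when the one before it is completed fails the run):
1. the tap that was left open is shut, so that all three taps are shut (each within 4.5 degrees) (value of joint each of tap_a_lever, tap_b_lever, tap_c_lever below 0.08 rad), for 0.2 s.
2. the tap over the beaker is half open (45 degrees, within 8), the others shut (((horizontal distance between beaker_center and tap_a_nozzle below 0.035 m and value of joint tap_a_lever between 0.645 and 0.925 rad and value of joint each of tap_b_lever, tap_c_lever below 0.08 rad) or (horizontal distance between beaker_center and tap_b_nozzle below 0.035 m and value of joint each of tap_a_lever, tap_c_lever below 0.08 rad and value of joint tap_b_lever between 0.645 and 0.925 rad) or (horizontal distance between beaker_center and tap_c_nozzle below 0.035 m and value of joint each of tap_a_lever, tap_b_lever below 0.08 rad and value of joint tap_c_lever between 0.645 and 0.925 rad)) and velocity of joint each of tap_a_lever, tap_b_lever, tap_c_lever below 0.05 rad/s and distance of each of beaker_center, brown_vial_center, blue_cap_bottle_center from where it was at the start of the episode below 0.02 m and angle between each of beaker_center, brown_vial_center, blue_cap_bottle_center's own z axis and vertical below 0.2 rad), for 0.2 s.
At the end, for the whole second after the job is handed in: The lever of the tap whose nozzle is over the beaker stands 45 degrees open, within 8 degrees; the other two taps are shut within 4.5 degrees; levers at rest; beaker, vial and bottle upright and within 20 mm of where they started (all of step 2); the robot touches nothing.
It fails at once if a vessel is shifted by more than 20 mm or tipped (not (distance of each of beaker_center, brown_vial_center, blue_cap_bottle_center from where it was at the start of the episode below 0.02 m and angle between each of beaker_center, brown_vial_center, blue_cap_bottle_center's own z axis and vertical below 0.2 rad)).
It fails at once if a tap that was shut and is not over the beaker is opened by more than 17 degrees ((horizontal distance between beaker_center and tap_b_nozzle above 0.06 m and value of joint tap_b_lever above 0.3 rad) or (horizontal distance between beaker_center and tap_c_nozzle above 0.06 m and value of joint tap_c_lever above 0.3 rad)).
It fails at once if a second tap is opened (more than 17 degrees) before the open one is shut (value of joint each of tap_a_lever, tap_b_lever above 0.3 rad or value of joint each of tap_a_lever, tap_c_lever above 0.3 rad).
It also fails if it takes over 69 s, if anything falls off the work surface, if the arm or the gripper's body presses on something with over 40 N, if the wrist force passes 120 N, or if a joint passes its speed limit or range.

## Working session

There is one attempt and no reset: what is moved stays moved. The work goes in short steps, Python scripts to look and compute and a tool call to move; the robot and the scene stay as the last step left them, time stands still between calls to the robot, and variables do not carry over. Pictures are saved under pics/ and viewed, and the job is handed in when it is done.

Besides the shell and the picture viewer there is one more tool, called after ">>>" as name(argument=value, ...) on one line, values as JSON. move_arm: Moves the arm, as the interface text tells. Its arguments: {"type":"object","properties":{"motion":{"type":"array","items":{"type":"array"}}},"required":["motion"]}

```bash
ls; mkdir -p pics
python3 - <<'E'
from workcell import *
import cv2
o=get_obs();print({k:o[k] for k in ("clock","joint_pos","eef_pos","tool_rot","grip_width")})
for n in("scene","top","wrist"):
    c=camera(n);cv2.imwrite(f"pics/{n}0.png",c["color"][:,:,::-1]);print(n,{k:v for k,v in c.items() if k!="color"})
E
```

```text
pics
{'clock': 0.0, 'joint_pos': array([ 1.30097776e+00,  2.41456388e-01,  3.69853470e-03,  1.33520375e+00,
       -2.47082625e-06,  1.57076693e+00]), 'eef_pos': array([0.13310655, 0.48128586, 0.23038149]), 'tool_rot': array([ 1.34485774e-01,  9.90914933e-01, -1.07296588e-03, -1.44407011e-04]), 'grip_width': 0.08501472043582962}
scene {'fx': 435.23266243968897, 'fy': 435.23266243968897, 'cx': 253.0909654984496, 'cy': 199.85329490025677, 'rvec': array([ 0.65957532, -2.67281032,  1.06306096]), 'tvec': array([0.38309484, 0.15147068, 1.37215399])}
top {'fx': 382.1291739884677, 'fy': 382.1291739884677, 'cx': 252.65595463669058, 'cy': 194.46097455551424, 'rvec': array([ 2.12415956, -2.08612729,  0.2248577 ]), 'tvec': array([0.07267298, 0.40219537, 1.40573433])}
wrist {'fx': 297.3186396354542, 'fy': 297.3186396354542, 'cx': 253.08766361170237, 'cy': 190.95167285130518, 'mount': array([[ 6.66797924e-04, -9.48656435e-01, -3.16307641e-01,
         8.21959496e-02],
       [ 9.99999777e-01,  6.22488562e-04,  2.41125997e-04,
        -1.20991201e-03],
       [-3.18478402e-05, -3.16307732e-01,  9.48656639e-01,
        -1.43193792e-01],
       [ 0.00000000e+00,  0.00000000e+00,  0.00000000e+00,
         1.00000000e+00]])}
```

View pics/scene0.png

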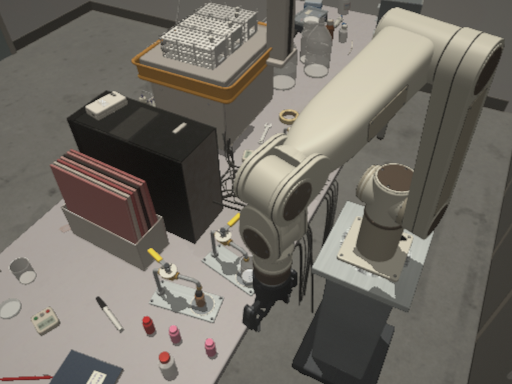

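View pics/top0.png

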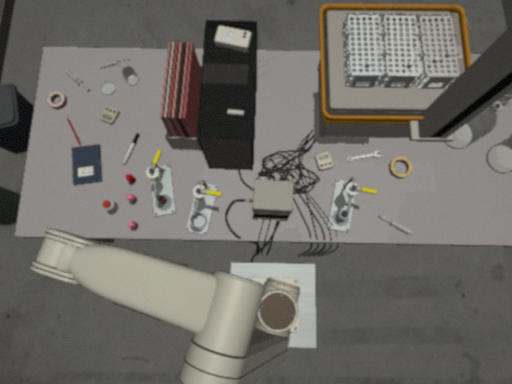

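View pics/wrist0.png

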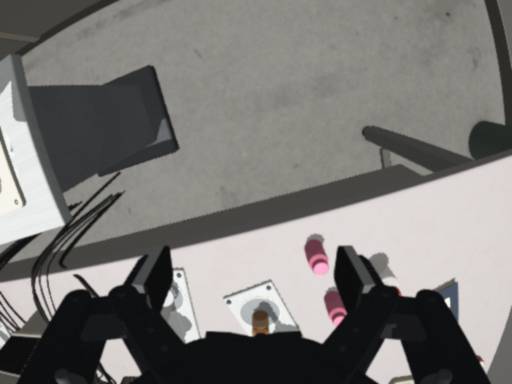

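The top view shows three taps. The left one, at (155,172), has its lever along the pipe, so it looks open. The middle (200,190) and right (351,188) levers lie across. I'll crop in closer and measure.

```bash
cat > h.py <<'E'
from workcell import *
import cv2, numpy as np
def ray(c,uv):
    R,_=cv2.Rodrigues(c["rvec"]);K=np.array([[c["fx"],0,c["cx"]],[0,c["fy"],c["cy"]],[0,0,1]])
    d=R.T@np.linalg.inv(K)@np.array([uv[0],uv[1],1.]);return -R.T@c["tvec"],d
def onz(c,uv,z):
    o,d=ray(c,uv);return o+d*(z-o[2])/d[2]
def proj(c,p):
    K=np.array([[c["fx"],0,c["cx"]],[0,c["fy"],c["cy"]],[0,0,1]])
    return cv2.projectPoints(np.array(p,float).reshape(-1,3),c["rvec"],c["tvec"],K,None)[0].reshape(-1,2)
def yellow(c,x0=140,x1=384,y0=140,y1=240):
    hsv=cv2.cvtColor(c["color"],cv2.COLOR_RGB2HSV)
    m=cv2.inRange(hsv,(22,170,120),(34,255,255))
    n,l,s,ce=cv2.connectedComponentsWithStats(m)
    out=[]
    for i in range(1,n):
        if s[i,4]>=12: out.append((s[i],ce[i],np.argwhere(l==i)[:,::-1]))
    return out
def levers(c,z=0.159):
    r=[]
    for s,ce,px in yellow(c):
        P=np.array([onz(c,p,z)[:2] for p in px]);m=P.mean(0)
        w,v=np.linalg.eigh(np.cov((P-m).T));a=v[:,1]
        t=(P-m)@a
        r.append((ce.round(1),s[4],m.round(4),np.degrees(np.arctan2(a[1],a[0])).round(1),np.ptp(t).round(3)))
    return r
E
python3 - <<'E'
from h import *
c=camera("top");I=c["color"][:,:,::-1]
for r in levers(c):print(r)
a=cv2.resize(I[140:240,140:230],None,fx=4,fy=4,interpolation=2);b=cv2.resize(I[140:240,310:400],None,fx=4,fy=4,interpolation=2)
cv2.imwrite("pics/crop1.png",np.hstack([a,b]))
s=camera("scene");I=s["color"][:,:,::-1]
for r in levers(s):print(r)
cv2.imwrite("pics/crop2.png",cv2.resize(I[200:330,140:300],None,fx=4,fy=4,interpolation=2))
E
```

```text
(array([156.5, 156.7]), np.int32(37), array([0.5072, 0.4246]), np.float64(164.0), np.float64(0.046))
(array([368.5, 190.2]), np.int32(42), array([ 0.3979, -0.3247]), np.float64(79.6), np.float64(0.046))
(array([213.3, 192.7]), np.int32(35), array([0.3792, 0.2168]), np.float64(79.9), np.float64(0.044))
(array([234.6, 219.6]), np.int32(27), array([0.3763, 0.2176]), np.float64(85.8), np.float64(0.045))
(array([153.2, 255.5]), np.int32(17), array([0.507 , 0.4286]), np.float64(164.8), np.float64(0.045))
```

View pics/crop1.png

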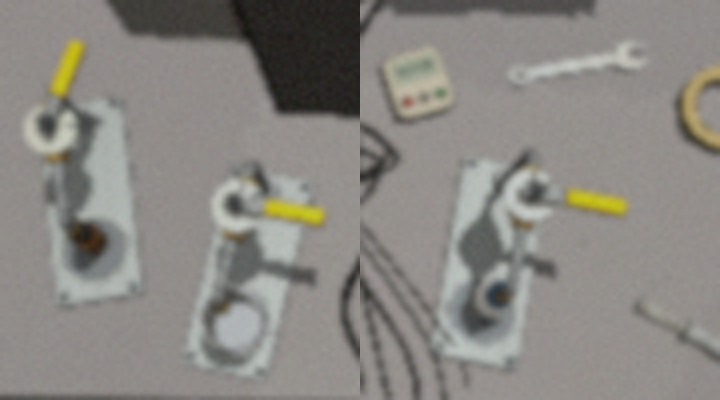

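View pics/crop2.png

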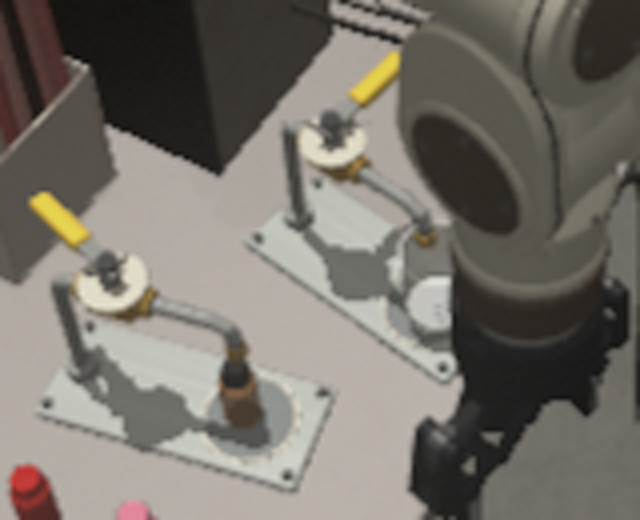

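Identification: the left tap at (155,172) is over the brown vial and its lever is open. The middle tap at (200,190) is over the open beaker and shut. The right tap at (351,188) is over the blue-cap bottle and shut. Two kinds of look-alike could confuse this: the pink and red vials at (130,180–225), and the yellow ring at (401,167).

Next I'll measure the plate directions and where the obstacles stand.

Run:
```python
from h import *
c=camera("top")
f=lambda x,y,ox=140:(x/4+ox-.4,y/4+140-.4)
def P(x,y,z,ox=140): return onz(c,f(x,y,ox),z)[:2].round(3)
for n,q,ox in(("A",[(62,303),(140,290),(115,98)],140),("B",[(187,358),(262,375),(310,185)],140),("C",[(78,345),(155,365),(180,165)],310)):
    p=[P(x,y,.008,ox) for x,y in q];d=p[2]-p[1];e=p[0]-p[1]
    print(n,p,"len",np.linalg.norm(d),"w",np.linalg.norm(e),"yaw",np.degrees(np.arctan2(d[1],d[0])),np.degrees(np.arctan2(-e[0],e[1])))
print("discs z.143",P(50,130,.143),P(236,205,.143),P(530-360,195,.143,310))
print("vessels: vial top",P(90,237,.066),"beaker floor",P(240,328,.012))
print("computer top corners z.35",[onz(c,p,.35)[:2].round(3) for p in((205,22),(207,130),(252,130))],"foot z0",onz(c,(209,160),0)[:2],onz(c,(252,168),0)[:2])
for z in(0.,.12,.2):print("books",z,[onz(c,p,z)[:2].round(3) for p in((165,130),(197,147),(165,43),(197,138))])
print("box top z.257",[onz(c,p,.257)[:2].round(3) for p in((254,179),(293,179),(254,216))])
```

```text
A [array([0.32 , 0.454]), array([0.334, 0.379]), array([0.526, 0.416])] len 0.1955326059765992 w 0.07629547824084991 yaw 10.907661795498093 10.573523418560926
B [array([0.269, 0.331]), array([0.254, 0.258]), array([0.441, 0.22 ])] len 0.1908219064992277 w 0.07452516353554685 yaw -11.486588993922394 -11.6114864238885
C [array([ 0.291, -0.214]), array([ 0.273, -0.287]), array([ 0.47 , -0.318])] len 0.1994241710525582 w 0.07518643494673753 yaw -8.942753948409727 -13.851419013804964
discs z.143 [0.454 0.44 ] [0.389 0.271] [ 0.407 -0.272]
vessels: vial top [0.373 0.417] beaker floor [0.298 0.281]
computer top corners z.35 [array([0.914, 0.246]), array([0.535, 0.223]), array([0.537, 0.084])] foot z0 [0.54816016 0.25696625] [0.51800488 0.08476031]
books 0.0 [array([0.672, 0.441]), array([0.602, 0.308]), array([1.069, 0.468]), array([0.64 , 0.309])]
books 0.12 [array([0.624, 0.411]), array([0.56 , 0.288]), array([0.988, 0.435]), array([0.595, 0.29 ])]
books 0.2 [array([0.592, 0.391]), array([0.532, 0.275]), array([0.934, 0.414]), array([0.565, 0.277])]
box top z.257 [array([0.405, 0.075]), array([ 0.408, -0.052]), array([0.284, 0.073])]
```

```bash
python3 -c "
import workcell;print([n for n in dir(workcell) if n[0]!='_'])
print(getattr(workcell,'pinch_z',None))"
```

```text
['Unreachable', 'camera', 'get_obs', 'job_done', 'pinch_z']
0.0187
```

>>> move_arm(motion=[[60,[-0.5,0.06,0],0],[26,[-1.3,0.16,0],0],[26,[-2.1,0.26,0],0],[26,[-2.9,0.35,0],0],[26,[-3.7,0.45,0],0],[26,[-4.5,0.55,0],0],[26,[-5.3,0.65,0],0],[26,[-6.1,0.75,0],0],[26,[-6.9,0.84,0],0],[26,[-7.5,0.92,0],0]])

```text
clock: 1.3
eef_pos: [0.5093, 0.4253, 0.2307]
tool_rot: [0.135, 0.991, -0.0, 0.0]
ft_force: [-0.3, 1.3, 0.6]
grip_width: 0.0259
```

```bash
cat >> h.py <<'E'
from scipy.spatial.transform import Rotation as Ro
def wcam():
    o=get_obs();c=camera("wrist");T=np.eye(4);T[:3,:3]=Ro.from_quat(o["tool_rot"]).as_matrix();T[:3,3]=o["eef_pos"]
    c["T"]=T@c["mount"];return c,o
def wz(c,uv,z):
    x=(uv[0]-c["cx"])/c["fx"];y=(uv[1]-c["cy"])/c["fy"];th=np.hypot(x,y)
    d=np.array([np.sin(th)*x/th,np.sin(th)*y/th,np.cos(th)]) if th>0 else np.array([0,0,1.])
    d=c["T"][:3,:3]@d;o=c["T"][:3,3];return o+d*(z-o[2])/d[2]
def wproj(c,p):
    q=np.linalg.inv(c["T"])@np.append(p,1);th=np.arctan2(np.hypot(q[0],q[1]),q[2]);a=np.arctan2(q[1],q[0])
    return c["cx"]+c["fx"]*th*np.cos(a),c["cy"]+c["fy"]*th*np.sin(a)
def wlev(c,z=0.162,mn=150):
    r=[]
    hsv=cv2.cvtColor(c["color"],cv2.COLOR_RGB2HSV);m=cv2.inRange(hsv,(22,170,150),(34,255,255))
    n,l,s,ce=cv2.connectedComponentsWithStats(m)
    for i in range(1,n):
        if s[i,4]<mn: continue
        P=np.array([wz(c,p,z)[:2] for p in np.argwhere(l==i)[:,::-1]]);mm=P.mean(0)
        w,v=np.linalg.eigh(np.cov((P-mm).T));a=v[:,1]
        r.append((ce[i].round(),s[i,4],mm.round(4),np.degrees(np.arctan2(a[1],a[0])).round(1),np.ptp((P-mm)@a).round(3),np.ptp((P-mm)@v[:,0]).round(3)))
    return r
E
python3 - <<'E'
from h import *
c,o=wcam();cv2.imwrite("pics/w1.png",c["color"][:,:,::-1]);print(wlev(c))
t=camera("top");cv2.imwrite("pics/t1.png",t["color"][:,:,::-1])
E
```

```text
[(array([ 10., 131.]), np.int32(300), array([0.3819, 0.2276]), np.float64(82.5), np.float64(0.033), np.float64(0.013)), (array([252., 192.]), np.int32(507), array([0.4989, 0.4259]), np.float64(161.3), np.float64(0.047), np.float64(0.014))]
```

View pics/w1.png

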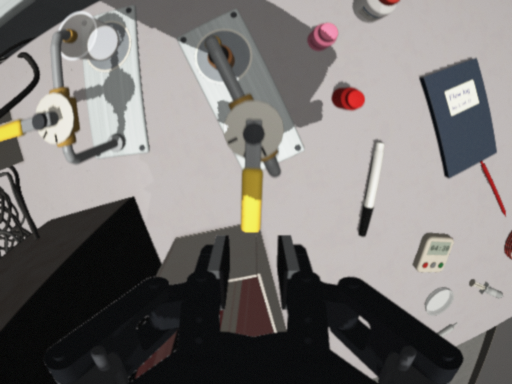

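View pics/t1.png

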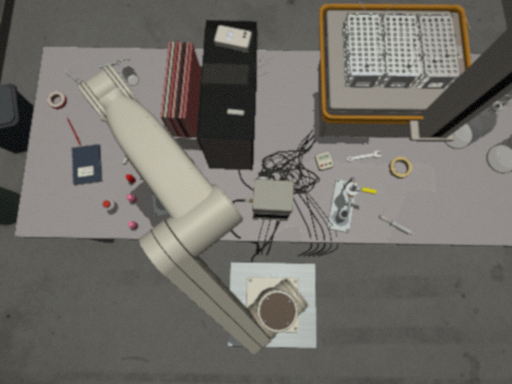

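Run:
```python
from h import *
c,o=wcam();print(o["clock"],o["eef_pos"])
for n,uv,z in(("hub",(254,130),.166),("disc",(254,130),.145),("tip end",(252,231),.162),("yel start",(253,168),.162),("boxL",(175,240),.0),("boxR",(260,229),0),("boxL",(175,240),.1),("boxR",(260,229),.1),("book",(240,277),.2),("B hub",(41,121),.166),("B disc",(57,118),.143)):
    print(n,z,wz(c,uv,z)[:2].round(4))
```

```text
1.4 [0.51068808 0.42460152 0.22960307]
hub 0.166 [0.4548 0.4397]
disc 0.145 [0.4572 0.4391]
tip end 0.162 [0.5307 0.4168]
yel start 0.162 [0.4819 0.4314]
boxL 0.0 [0.5925 0.2827]
boxR 0 [0.6072 0.406 ]
boxL 0.1 [0.5493 0.3264]
boxR 0.1 [0.56   0.4167]
book 0.2 [0.5454 0.4041]
B hub 0.166 [0.391  0.2739]
B disc 0.143 [0.3914 0.2746]
```

>>> move_arm(motion=[[26,[0.03,0,0.2],0],[26,[0.03,0,0.45],0],[26,[0.03,0,0.7],0],[26,[0.03,0,0.95],0],[26,[0.03,0,1.2],0],[26,[0.03,0,1.4],0],[26,[0.03,0,1.55],0],[26,[0.03,0,1.65],0],[26,[0.03,0,1.72],0],[26,[0.03,0,1.72],0]])

```text
clock: 2.45
eef_pos: [0.5055, 0.4266, 0.1449]
tool_rot: [0.135, 0.991, -0.0, -0.0]
ft_force: [0.2, -0.7, 0.1]
grip_width: 0.0262
```

Run:
```python
from h import *
c,o=wcam();cv2.imwrite("pics/w2.png",c["color"][:,:,::-1]);print(o["eef_pos"],o["ft_force"],o["joint_pos"])
# arc plan: axis A, radius .055
ax=np.array([.455,.4397]);R=Ro.from_quat(o["tool_rot"]).as_matrix();p=o["eef_pos"]
for k in range(0,12):
    th=np.radians(-16.5-6.5*k);q=np.array([*(ax+.055*np.array([np.cos(th),np.sin(th)])),.143])
    print(k,np.degrees(th).round(1),(R.T@(q-p)/.05).round(2))
print(R.round(3))
```

```text
[0.50553162 0.42657206 0.14494325] [ 0.17323492 -0.69391802  0.05861955] [ 7.00890790e-01  6.08513004e-01  3.41357864e-01  1.30404574e+00
 -4.35831397e-06  9.70833429e-01]
0 -16.5 [-0.06 -0.04  0.04]
1 -23.0 [-0.05 -0.16  0.04]
2 -29.5 [-0.02 -0.28  0.04]
3 -36.0 [ 0.01 -0.4   0.04]
4 -42.5 [ 0.06 -0.52  0.04]
5 -49.0 [ 0.13 -0.62  0.04]
6 -55.5 [ 0.2  -0.72  0.04]
7 -62.0 [ 0.29 -0.81  0.04]
8 -68.5 [ 0.38 -0.9   0.04]
9 -75.0 [ 0.49 -0.96  0.04]
10 -81.5 [ 0.6  -1.02  0.04]
11 -88.0 [ 0.71 -1.07  0.04]
[[-0.964  0.267 -0.   ]
 [ 0.267  0.964 -0.   ]
 [ 0.    -0.    -1.   ]]
```

View pics/w2.png

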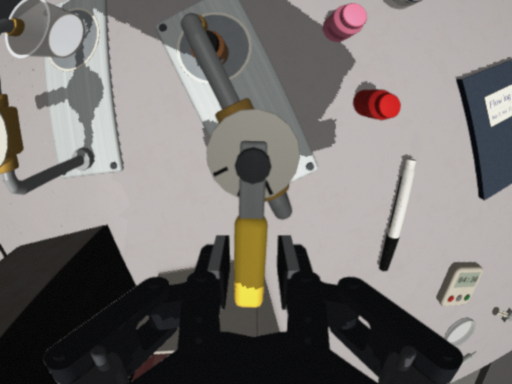

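>>> move_arm(motion=[[26,[-0.05,-0.16,0],1],[26,[-0.02,-0.28,0],2.1],[26,[0.01,-0.4,0],3.2],[26,[0.06,-0.52,0],4.3],[26,[0.13,-0.62,0],5.4],[26,[0.2,-0.72,0],6.5],[26,[0.29,-0.81,0],7.6],[26,[0.38,-0.9,0],8.7],[26,[0.49,-0.96,0],9.8],[26,[0.6,-1.02,0],10.8]])

```text
clock: 3.5
eef_pos: [0.4641, 0.3859, 0.1462]
tool_rot: [0.646, 0.763, 0.001, 0.001]
ft_force: [1.0, 0.9, -0.1]
grip_width: 0.0261
```

Run:
```python
from h import *
c,o=wcam();cv2.imwrite("pics/w3.png",c["color"][:,:,::-1]);print(o["eef_pos"],o["ft_force"],o["joint_pos"])
R=Ro.from_quat(o["tool_rot"]).as_matrix();print(R.round(3),np.degrees(np.arctan2(-R[1,0],-R[0,0])),np.hypot(*(o["eef_pos"][:2]-[.455,.4397])))
```

```text
[0.46409319 0.38591099 0.14623656] [ 0.98723843  0.9097576  -0.09876492] [ 6.94048726e-01  4.88223828e-01  1.42171341e-01  1.22157457e+00
 -7.38027252e-04  2.09974755e+00]
[[-0.164  0.986  0.003]
 [ 0.986  0.164  0.001]
 [ 0.001  0.003 -1.   ]] -80.54059117504856 0.054552215336328966
```

View pics/w3.png

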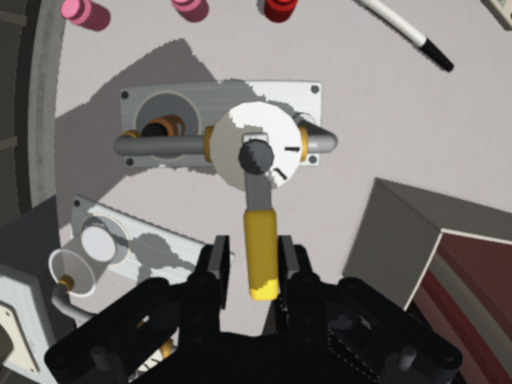

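>>> move_arm(motion=[[26,[0,-0.01,0],0],[26,[0,-0.02,0],0],[26,[0,-0.03,0],0],[26,[0,-0.04,0],0],[26,[0,-0.05,0],0],[26,[0,-0.06,0],0],[26,[0,-0.07,0],0],[26,[0,-0.08,0],0],[26,[0,-0.08,0],0],[26,[0,-0.08,0],0]])

```text
clock: 4.55
eef_pos: [0.4607, 0.3852, 0.1455]
tool_rot: [0.645, 0.764, 0.001, 0.001]
ft_force: [7.3, 0.9, -0.9]
grip_width: 0.026
```

Run:
```python
from h import *
c,o=wcam();cv2.imwrite("pics/w4.png",cv2.resize(c["color"][90:310,110:350,::-1],None,fx=2.5,fy=2.5,interpolation=2));print(o["eef_pos"],o["ft_force"])
```

```text
[0.46066061 0.38521451 0.14550086] [ 7.33036018  0.89427246 -0.89308938]
```

View pics/w4.png

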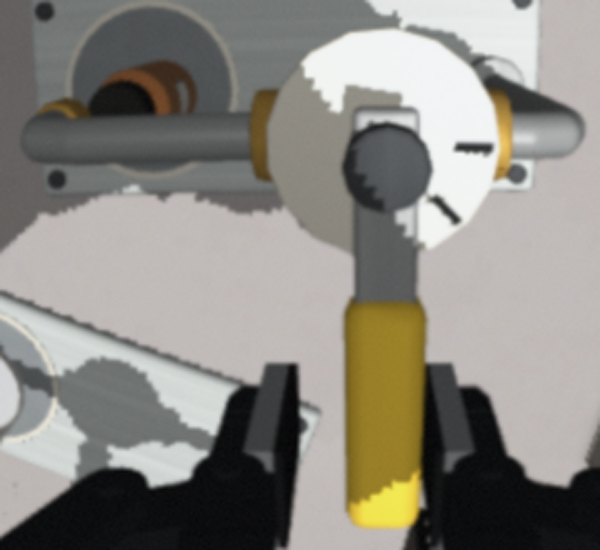

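>>> move_arm(motion=[[26,[0,-0.01,0],0],[26,[0,-0.02,0],0],[26,[0,-0.03,0],0],[26,[0,-0.03,0],0],[26,[0,-0.03,0],0],[26,[0,-0.03,0],0],[26,[0,-0.03,0],0],[26,[0,-0.03,0],0],[26,[0,-0.03,0],0],[26,[0,-0.03,0],0]])

```text
clock: 5.6
eef_pos: [0.4606, 0.3852, 0.1455]
tool_rot: [0.645, 0.764, 0.002, 0.002]
ft_force: [9.5, 2.2, -3.3]
grip_width: 0.0259
```

Run:
```python
from h import *
c,o=wcam();print(o["eef_pos"],o["ft_force"],wlev(c))
hsv=cv2.cvtColor(c["color"],cv2.COLOR_RGB2HSV);m=cv2.inRange(hsv,(18,150,60),(34,255,255));m[:205]=0
n,l,s,ce=cv2.connectedComponentsWithStats(m)
i=1+np.argmax(s[1:,4]);P=np.array([wz(c,p,.162)[:2] for p in np.argwhere(l==i)[:,::-1]]);mm=P.mean(0);w,v=np.linalg.eigh(np.cov((P-mm).T));a=v[:,1]
print(s[i],mm,np.degrees(np.arctan2(a[1],a[0])))
a,b=wz(c,(110+50/2.5,90+137/2.5),.131),wz(c,(110+250/2.5,90+135/2.5),.131);d=b-a;print("pipe yaw",np.degrees(np.arctan2(d[1],d[0])),a,b)
```

```text
[0.46055978 0.38520949 0.14554446] [ 9.49261536  2.1578693  -3.32028045] [(array([264., 258.]), np.int32(1507), array([0.4643, 0.3886]), np.float64(100.1), np.float64(0.049), np.float64(0.014))]
[ 249  211   32   90 2652] [0.46362948 0.39044314] 100.3666259719675
pipe yaw 8.539992244110685 [0.38134793 0.42812409 0.131     ] [0.42729085 0.4350231  0.131     ]
```

>>> move_arm(motion=[[26,[0,0.1,0],0],[26,[0,0.1,-0.4],0],[26,[0,0.1,-1.0],0],[26,[0,0.1,-1.7],0],[26,[-0.5,-0.3,-1.7],0.6],[26,[-1.1,-0.8,-1.7],1.3],[26,[-1.7,-1.2,-1.7],2],[26,[-2.3,-1.6,-1.7],2.8],[26,[-2.8,-2.0,-1.7],3.5],[26,[-3.0,-2.1,-1.7],3.5]])

```text
clock: 6.65
eef_pos: [0.3766, 0.2167, 0.23]
tool_rot: [0.773, 0.634, -0.002, -0.001]
ft_force: [0.7, -0.3, -0.4]
grip_width: 0.0259
```

Run:
```python
from h import *
c,o=wcam();cv2.imwrite("pics/w5.png",c["color"][:,:,::-1]);print(o["eef_pos"],o["ft_force"],o["joint_pos"],wlev(c))
R=Ro.from_quat(o["tool_rot"]).as_matrix();print(R.round(3),np.degrees(np.arctan2(-R[1,0],-R[0,0])))
s=camera("scene");cv2.imwrite("pics/s5.png",s["color"][:,:,::-1])
```

```text
[0.3765863  0.21670018 0.22998384] [ 0.73328997 -0.32475559 -0.43890055] [ 5.21613336e-01  1.14680960e-01 -1.53185149e-01  1.30669236e+00
  7.82045746e-04  2.29000403e+00] [(array([256., 191.]), np.int32(710), array([0.3794, 0.2254]), np.float64(75.6), np.float64(0.048), np.float64(0.014))]
[[ 0.196  0.981 -0.004]
 [ 0.981 -0.196 -0.001]
 [-0.002 -0.003 -1.   ]] -101.32122657028498
```

View pics/w5.png

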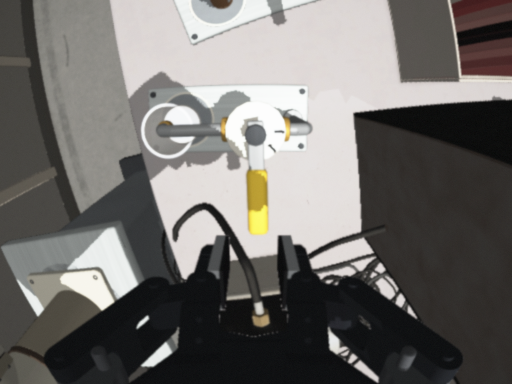

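View pics/s5.png

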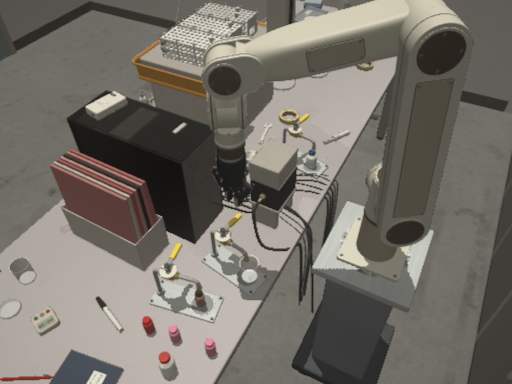

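```bash
python3 - <<'E'
from h import *
c,o=wcam()
for n,uv in(("fit",(262,320)),("fit start",(257,303)),("loop",(200,207)),("boxedge",(300,257)),("boxedge2",(235,262)),("bt",(230,297))):
    print(n,[(z,wz(c,uv,z)[:2].round(3)) for z in(0,.1,.15,.2,.257)])
for n,uv,z in(("hub",(256,132),.166),("disc",(257,131),.145),("tip end",(258,234),.162),("yel start",(257,170),.162)): print(n,wz(c,uv,z)[:2].round(4))
a,b=wz(c,(165,130),.131),wz(c,(305,128),.131);d=b-a;print("pipe yaw",np.degrees(np.arctan2(d[1],d[0])),a,b)
E
python3 - <<'E'
import cv2
I=cv2.imread("pics/top0.png");J=cv2.imread("pics/s5.png")
cv2.imwrite("pics/c6.png",cv2.hconcat([cv2.resize(I[150:250,185:310],(500,400)),cv2.resize(J[130:255,190:320],(300,400)) ]))
E
```

```text
fit [(0, array([ 0.339, -0.051])), (0.1, array([0.354, 0.042])), (0.15, array([0.361, 0.088])), (0.2, array([0.368, 0.135])), (0.257, array([0.377, 0.188]))]
fit start [(0, array([ 0.338, -0.012])), (0.1, array([0.353, 0.071])), (0.15, array([0.36 , 0.112])), (0.2, array([0.368, 0.153])), (0.257, array([0.376, 0.201]))]
loop [(0, array([0.293, 0.166])), (0.1, array([0.32 , 0.201])), (0.15, array([0.334, 0.219])), (0.2, array([0.347, 0.236])), (0.257, array([0.362, 0.256]))]
boxedge [(0, array([0.417, 0.061])), (0.1, array([0.41 , 0.124])), (0.15, array([0.407, 0.156])), (0.2, array([0.404, 0.187])), (0.257, array([0.401, 0.223]))]
boxedge2 [(0, array([0.321, 0.072])), (0.1, array([0.341, 0.132])), (0.15, array([0.35 , 0.162])), (0.2, array([0.36 , 0.192])), (0.257, array([0.371, 0.227]))]
bt [(0, array([0.299, 0.008])), (0.1, array([0.324, 0.086])), (0.15, array([0.337, 0.124])), (0.2, array([0.349, 0.163])), (0.257, array([0.364, 0.207]))]
hub [0.3903 0.2713]
disc [0.3908 0.2693]
tip end [0.3764 0.1917]
yel start [0.3855 0.2431]
pipe yaw -10.891443440998778 [0.31545312 0.28495135 0.131     ] [0.43002777 0.2629055  0.131     ]
```

View pics/c6.png

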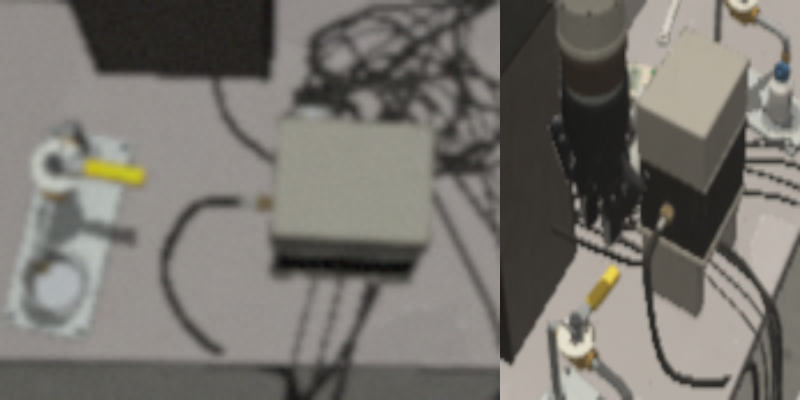

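>>> move_arm(motion=[[26,[0,0.07,0.2],0.1],[26,[0,0.07,0.45],0.1],[26,[0,0.07,0.7],0.1],[26,[0,0.07,0.95],0.1],[26,[0,0.07,1.2],0.1],[26,[0,0.07,1.4],0.1],[26,[0,0.07,1.55],0.1],[26,[0,0.07,1.65],0.1],[26,[0,0.07,1.7],0.1],[26,[0,0.07,1.7],0.1]])

```text
clock: 7.8
eef_pos: [0.383, 0.2184, 0.1452]
tool_rot: [0.776, 0.63, -0.0, -0.0]
ft_force: [0.0, 0.1, 0.5]
grip_width: 0.026
```

Run:
```python
from h import *
c,o=wcam();cv2.imwrite("pics/w6.png",c["color"][:,:,::-1]);print(o["eef_pos"],o["ft_force"],o["joint_pos"])
ax=np.array([.3905,.270]);R=Ro.from_quat(o["tool_rot"]).as_matrix();p=o["eef_pos"]
print(np.degrees(np.arctan2(-R[1,0],-R[0,0])))
for k in range(0,12):
    a=-100.6+k*5;th=np.radians(a);q=np.array([*(ax+.054*np.array([np.cos(th),np.sin(th)])),p[2]])
    print(k,a,(R.T@(q-p)/.05).round(2))
```

```text
[0.3829526  0.21837899 0.14516066] [0.04908523 0.09262689 0.51672663] [ 5.18253429e-01  1.85453788e-01 -2.99786275e-01  1.08572347e+00
  6.24448168e-06  2.29594520e+00]
-101.85423547579782
0 -100.6 [-0.04 -0.04  0.  ]
1 -95.6 [-0.03  0.05 -0.  ]
2 -90.6 [-0.02  0.15 -0.  ]
3 -85.6 [ 0.    0.24 -0.  ]
4 -80.6 [ 0.03  0.33 -0.  ]
5 -75.6 [ 0.07  0.41 -0.  ]
6 -70.6 [ 0.12  0.5  -0.  ]
7 -65.6 [ 0.17  0.57 -0.  ]
8 -60.599999999999994 [ 0.23  0.65 -0.  ]
9 -55.599999999999994 [ 0.29  0.72 -0.  ]
10 -50.599999999999994 [ 0.37  0.78 -0.  ]
11 -45.599999999999994 [ 0.44  0.83 -0.  ]
```

View pics/w6.png

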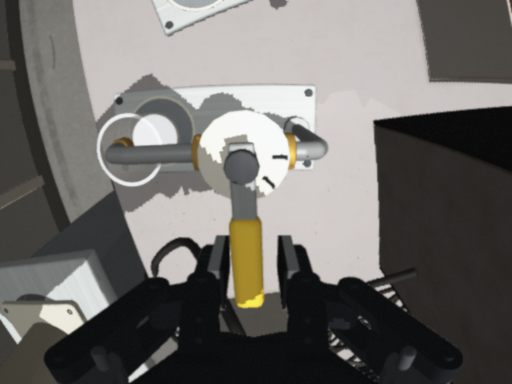

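>>> move_arm(motion=[[26,[-0.03,0.05,0],-0.9],[26,[-0.02,0.15,0],-1.9],[26,[0,0.24,0],-2.7],[26,[0.03,0.33,0],-3.5],[26,[0.07,0.41,0],-4.4],[26,[0.12,0.5,0],-5.2],[26,[0.17,0.57,0],-6.0],[26,[0.23,0.65,0],-6.9],[26,[0.29,0.72,0],-7.7],[26,[0.29,0.72,0],-7.7]])

```text
clock: 8.85
eef_pos: [0.4215, 0.2254, 0.1457]
tool_rot: [0.467, 0.884, 0.0, 0.0]
ft_force: [-0.5, -0.3, 0.5]
grip_width: 0.0264
```

```bash
cat >> h.py <<'E'
def lev2(c,box):
    u0,v0,u1,v1=box
    hsv=cv2.cvtColor(c["color"],cv2.COLOR_RGB2HSV);m=cv2.inRange(hsv,(18,150,60),(34,255,255));k=np.zeros_like(m);k[v0:v1,u0:u1]=m[v0:v1,u0:u1]
    n,l,s,ce=cv2.connectedComponentsWithStats(k);i=1+np.argmax(s[1:,4])
    P=np.array([wz(c,p,.162)[:2] for p in np.argwhere(l==i)[:,::-1]]);mm=P.mean(0);w,v=np.linalg.eigh(np.cov((P-mm).T));a=v[:,1]
    return ce[i].round(),s[i,4],mm.round(4),np.degrees(np.arctan2(a[1],a[0])).round(1)
E
python3 - <<'E'
from h import *
c,o=wcam();cv2.imwrite("pics/w7.png",c["color"][:,:,::-1]);print(o["eef_pos"],o["ft_force"])
R=Ro.from_quat(o["tool_rot"]).as_matrix();print(np.degrees(np.arctan2(-R[1,0],-R[0,0])),lev2(c,(200,195,310,330)))
m=lev2(c,(200,195,310,330))[2];print(np.degrees(np.arctan2(*(m-[.3905,.270])[::-1])))
E
```

```text
[0.42152472 0.22541404 0.1457277 ] [-0.50977625 -0.33263685  0.48894993]
-55.664732121090516 (array([244., 254.]), np.int32(2600), array([0.4136, 0.2264]), np.float64(122.6))
-62.084618408224785
```

View pics/w7.png

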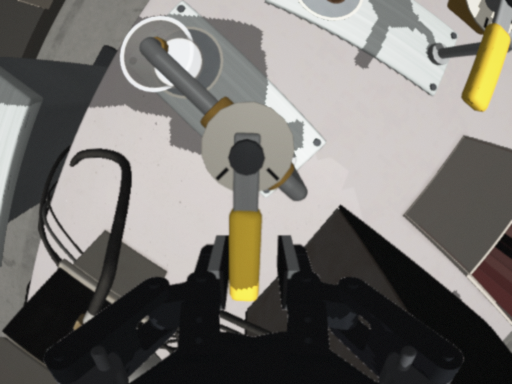

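>>> move_arm(motion=[[26,[0,0.01,0],0],[26,[0,0.02,0],0],[26,[0,0.03,0],-0.2],[26,[0,0.04,0],-0.3],[26,[0,0.05,0],-0.3],[26,[0,0.05,0],-0.3],[26,[0,0.05,0],-0.3],[26,[0,0.05,0],-0.3],[26,[0,0.05,0],-0.3],[26,[0,0.05,0],-0.3]])

```text
clock: 9.9
eef_pos: [0.4232, 0.2265, 0.1453]
tool_rot: [0.453, 0.892, -0.0, 0.0]
ft_force: [-0.5, -1.5, 1.4]
grip_width: 0.0259
```

>>> move_arm(motion=[[26,[0,-0.06,0],0],[26,[0,-0.06,0],0],[26,[0,-0.06,-0.3],0],[26,[0,-0.06,-0.7],0],[26,[0,-0.06,-1.2],0],[26,[0,-0.06,-1.7],0],[26,[0,-0.06,-2.2],0],[26,[0,-0.06,-2.6],0],[26,[0,-0.06,-2.8],0],[26,[0,-0.06,-2.8],0]])

```text
clock: 10.9
eef_pos: [0.4216, 0.2252, 0.2866]
tool_rot: [0.453, 0.892, 0.001, 0.001]
ft_force: [0.3, 0.8, 0.1]
grip_width: 0.0256
```

Run:
```python
from h import *
c,o=wcam();cv2.imwrite("pics/w8.png",c["color"][:,:,::-1]);print(o["eef_pos"],o["ft_force"],o["clock"]);print(wlev(c))
s=camera("scene");cv2.imwrite("pics/s8.png",cv2.resize(s["color"][180:340,130:330,::-1],None,fx=3,fy=3,interpolation=2))
```

```text
[0.42158764 0.22521024 0.28660316] [0.30718538 0.76078698 0.10977336] 10.9
[(array([250., 160.]), np.int32(165), array([0.4054, 0.2408]), np.float64(67.1), np.float64(0.017), np.float64(0.015))]
```

View pics/w8.png

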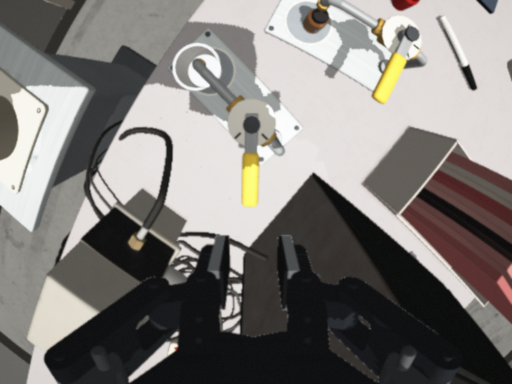

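View pics/s8.png

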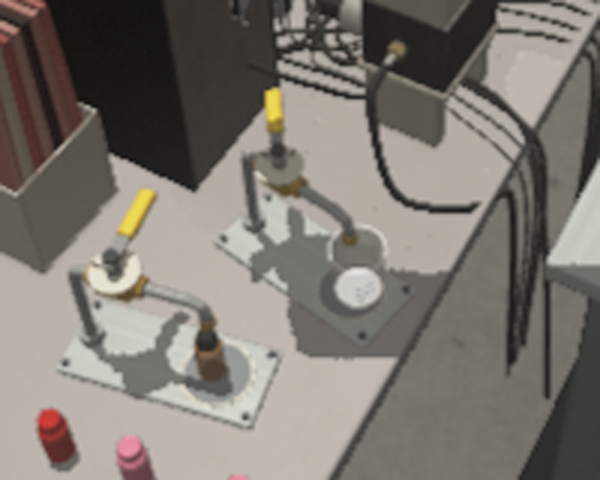

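Run:
```python
from h import *
c,o=wcam();cv2.imwrite("pics/w9.png",cv2.resize(c["color"][0:220,160:440,::-1],None,fx=2.8,fy=2.7,interpolation=2))
B=lev2(c,(235,151,268,215));A=lev2(c,(365,50,410,110));print(B,A)
for n,m,ax,z in(("B",B[2],[.3905,.270],-101.2),("A",A[2],[.455,.4397],-79.6)):
    print(n,np.degrees(np.arctan2(*(m-ax)[::-1])))
print("Bhub",wz(c,(252,125),.166)[:2],"Ahub",wz(c,(411,34),.166)[:2],"Btip",wz(c,(250,206),.162)[:2])
s=camera("scene")
for r in levers(s,.159):print(r)
```

```text
(array([250., 168.]), np.int32(290), array([0.4085, 0.2338]), np.float64(114.1)) (array([391.,  76.]), np.int32(372), array([0.4607, 0.386 ]), np.float64(97.0))
B -63.56170919024974
A -83.94101227602168
Bhub [0.38602033 0.26758277] Ahub [0.45091636 0.43314323] Btip [0.43016332 0.20381751]
(array([221.6, 217.1]), np.int32(18), array([0.4144, 0.2263]), np.float64(119.2), np.float64(0.039))
(array([177. , 250.6]), np.int32(14), array([0.4596, 0.3856]), np.float64(99.5), np.float64(0.042))
```

View pics/w9.png

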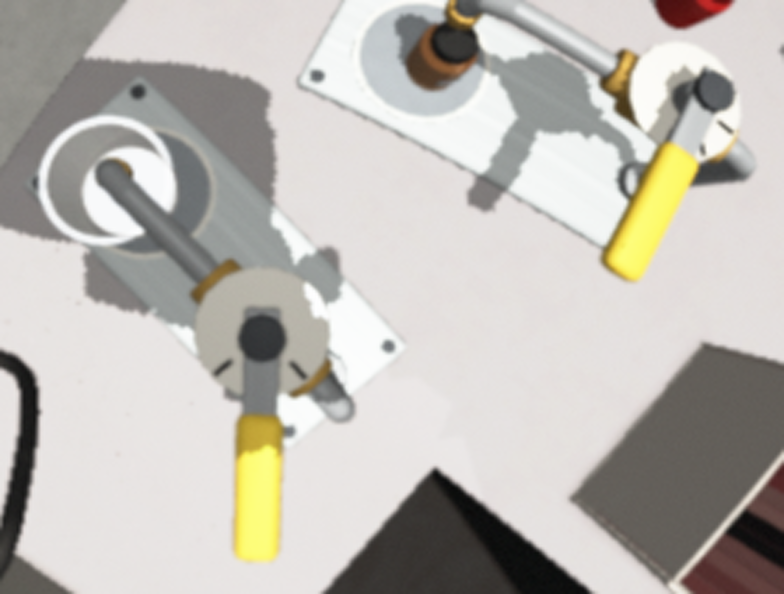

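Run:
```python
from h import *
t=camera("top");cv2.imwrite("pics/t9.png",t["color"][:,:,::-1]);print(levers(t));o=get_obs();print(o["clock"],o["ft_force"],abs(o["joint_vel"]).max())
print(job_done())
```

```text
[(array([165.6, 168.1]), np.int32(38), array([0.4654, 0.3892]), np.float64(101.8), np.float64(0.046)), (array([368.6, 190.2]), np.int32(40), array([ 0.3981, -0.3251]), np.float64(79.1), np.float64(0.046))]
11.15 [ 0.58737    -0.66817039 -0.58558301] 0.004534100483266796
the job is handed in; nothing more can be done
None
```

I shut the left tap, which had been left open over the capped brown vial, and then opened the middle tap, over the beaker, half way. The job is handed in at about 11 s of the 69 s allowed; no verdict is reported.

- **Left tap (brown vial):** It stood about 63° open. I pushed its lever to the stop: the force rose to 9.5 N and the lever moved no further. Later the wrist and top views gave lever yaws of about −80° and −78° against a shut direction of about −79°.
- **Middle tap (beaker):** The lever is at about 44–46° by the index marks, by the hub-to-tip line in the wrist view, and by the change from shut in the scene view. Rougher fits disagreed. A partly masked colour fit and an axis-based one, both in the wrist view, came out about 8–10° off. I discounted them because that view had a position offset of several millimetres and the lever mask was cut short.
- **Right tap (blue-cap bottle):** I never touched it, and its reading did not change.
- **Vessels:** The vial and beaker are standing where they were, judged by eye in the last pictures. I did not re-measure them or the bottle.
- **Arm:** It is clear of everything at a height of about 0.29 m, with wrist force near zero.

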